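# Tip the scoop of brass couplings empty and snap it level again

### The job

Empty the tipping scoop into the steel pan: with a fingertip press the orange spring tab on its lever in and keep pushing the lever over until it stands in the green band (45 degrees), never into the red, and keep it in the green until all three brass couplings have come to rest in the pan. Then pull the lever back upright until the scoop is level and its latch has snapped shut by itself. Feel your way and force nothing, do not touch the couplings with the fingers, and leave the other things on the bench where they are.

Things in the scene. Friction and masses are not known exactly. Their poses are not given: they have to be found in the camera images.
- stand: Grey tipping stand, screwed to the bench. Origin: on the bench, midway between its two cheeks, straight below the tipping axis. x points to where the scoop pours (the pan), y along the tipping axis towards the lever, z up. The tipping axis is parallel to y, 140 mm up. Base plate 200 x 220 x 12 mm (x -130 to 70); cheeks 50 mm wide, 146 mm high, at y = -86 and +86 mm.
- lever_axle (a point): Point on the fixed tipping axis in the lever's middle plane: stand x = 0, y = 118, z = 140 mm; axes as the stand's. An upright white quadrant (y = 91 to 96 mm, 78 to 98 mm from the axis) beside the lever's path has a green band for lever angles of 0.70 to 0.87 rad from upright and a red one from 1.0 rad on.
- scoop (a joint): Tip angle of scoop and lever about the tipping axis, rad: 0 = level, lever upright; positive = lever over towards the stand's +x, open front down. Stops at -0.02 and 1.35. Stiff hinge (0.7 N m friction): stays where it is left. Latched near 0 it yields only about 0.05 forward. Pulled right back to the stop the sprung latch drops in by itself.
- tab (a joint): Swing of the orange spring tab on the lever, rad: 0 = out, 0.21 = fully in at its stop (about 1.7 N to start, 4 N fully in). Above about 0.17 the latch is clear; past 0.45 rad of tip the tab no longer matters. On the way back, from about 0.45 to 0.03 rad of tip, the latch rides over a step and swings the tab by up to 0.18; 0 again with the scoop at 0 = snapped in.
- lever_knob (a point): Centre of the black knob at the lever's end: a cross cylinder 24 mm in diameter, 36 mm long along the stand's y, 150 mm from the tipping axis. The lever below it is a steel bar 12 mm thick (x) and 16 mm wide (y). Axes turn with the scoop: x as the stand's when level, z along the lever away from the axis.
- tab_face (a point): Middle of the -x face of the orange tab, a plate 34 mm wide (y), 50 mm high, 4 mm thick on the lever's -x side. Lever upright, tab out: 25 mm to -x of the lever's centre line, 112 mm above the tipping axis (252 mm above the bench); pressed fully in it has moved about 12 mm to +x and 9 mm up along the lever. The latch pawl is below it, at y = 98 to 108 mm of the stand.
- scoop_floor (a point): Point on the inner floor of the scoop straight below the tipping axis (25 mm below it when level). The scoop is an aluminium tray 150 x 150 mm with 51 mm walls at back and sides, open to the stand's +x; it reaches from 80 mm behind to 70 mm ahead of this point. Axes turn with the scoop.
- pan: Fixed steel catch pan in front of the stand under the scoop's open front: 200 (x) x 210 (y) mm, walls 42 mm high (far wall 70 mm), 4 mm thick. Origin: centre of its underside; axes as the stand's, 140 mm ahead of the stand's origin.
- coupling1: Brass hexagon pipe coupling, 30 mm across flats, 40 mm long, 110 g, lying in the scoop on a flat with its length (its y axis) across the pour. Origin: its centre. It tumbles or slides out at 30 to 40 degrees of tip.
- coupling2: Brass hexagon pipe coupling, 30 mm across flats, 40 mm long, 110 g, lying in the scoop on a flat with its length (its y axis) across the pour. Origin: its centre. It tumbles or slides out at 30 to 40 degrees of tip.
- coupling3: Brass hexagon pipe coupling, 30 mm across flats, 40 mm long, 110 g, lying in the scoop on a flat with its length (its y axis) across the pour. Origin: its centre. It tumbles or slides out at 30 to 40 degrees of tip.
- black_cap: Black rubber pipe cap, 48 mm across, 22 mm high; a bystander. Origin: centre of its underside, on the bench.
- jar: Closed glass jar, 60 mm across, 85 mm high; a bystander. Origin: centre of its underside, on the bench.
- brass_block: Small brass block 55 x 35 x 32 mm with a stub, 44 mm high; a bystander. Origin: centre of its underside, on the bench.
- wrench: Steel wrench lying flat, about 180 mm long; a bystander. Origin: centre of its underside, on the bench.
- red_pipe: Red pipe 26 mm thick, about 270 mm long, with a brass elbow; a bystander. Origin: centre of its underside, on the bench.
- mug: White mug, 80 mm across, 90 mm high; a bystander. Origin: centre of its underside, on the bench.
- tape: Grey measuring-tape case, 70 x 40 x 62 mm; a bystander. Origin: centre of its underside, on the bench.

How it is judged:
By the outcome, as a careful person would: the job done as asked, in the order asked, and still so for the second after the job is handed in, with the robot touching nothing.
It also fails if it takes over 58 s, if anything falls off the work surface, if the arm or the gripper's body presses on something with over 40 N, if the wrist force passes 120 N, or if a joint passes its speed limit or range.

### The arm

A 7-joint arm with a two-finger parallel gripper is mounted at the origin on the work surface. World frame = base frame: x ahead of the robot, y to its left, z up, the work surface at z = 0. Lengths are in m, angles in rad, forces in N, time in s.
With the tool pointing down it reaches from about 0.425 to 0.875 m from the base axis. Payload 4.7 kg.
Tool frame: the origin (TCP) lies midway between the tips of the shut fingers; the grasp point (between the pads) lies 19 mm behind it; x points along the fingers, z is the direction in which the jaws open and shut, and the axes are right-handed (so a half turn about x gives the same grasp; the last joint's range is limited). The gripper opens to 87 mm and grips with 3 to 60 N. Pads are 19 mm wide; open, the fingers measure 117 mm over their backs; the gripper's body (75 mm by 190 mm) begins 51 mm behind the grasp point.
Start: joints at [-1.251, 0.321, -0.07, 1.45, 0.023, 1.371, -0.057], TCP at [0.196, 0.62, 0.202] pointing down, gripper open.
Joint ranges: [-2.86, 2.86], [-0.3, 2.09], [-1.38, 1.24], [0.06, 2.45], [-1.56, 4.7], [0.09, 2.05], [-2.69, 2.69]. Speed limits (rad/s): [2.57, 2.57, 3.14, 3.14, 3.14, 3.14, 3.14].

### API

Orientations are given as a 3x3 rotation matrix whose columns are the frame's x, y, z axes.
In Python, from rig import readout, capture, get_calibration, workorder, recognise, spot_point gives the robot as it stands.
- The arm moves only by the tool jog_arm, never from a script. Its argument "commands" is a list that holds one entry, the list of rows, each a list of 5 numbers: the shift along the tool's x, y, z in m, then the turn about the tool's x in units of 8 degrees (1.0 is 8 degrees), then the opening, from 0 (shut) to 1 (fully open). A call has exactly 10 rows; each row is the pose to reach, as a shift and turn from the pose commanded when the call began, along the tool's axes at that moment; what a row does not reach only later rows make up. A row lasts 1/10 s, in which the tool goes at most 50 mm and 8.59 degrees, less where a joint would pass 70% of its speed; a pose out of reach is approached as far as the arm can. A call with a gripper value outside its range is refused whole. The fingers move at their own pace and stop on an object; "newtons" is the grip in N (left out, the last holds). Time passes only in rows, so rows that repeat a pose let the fingers close, or fill a call up. It gives the time, the measured TCP pose, the force and the opening at its end, in the units of the state.
- readout.observe(): the state, without advancing time (a new reading comes with each control period).
- capture(name): name is "side" or "top"; returns the picture (420x560x3 uint8, red, green, blue); there is no depth.
- get_calibration(name): a dict with "fx", "fy", "cx", "cy" (pixels), "R" (3x3) and "t" (3): a world point X has camera coordinates R X + t. Camera axes: x right, y down, z forward; pixel columns grow to the right and rows downward; lengths in m; the calibration is good to about 2 mm. A picture is of the moment at which its call begins. get_calibration takes no time and is no camera call.
- workorder.sign_off(): hands the job in, once; it reports no verdict.
Trained networks look in the newest picture that a camera, given by its name, has taken for a name from the list of things; names that differ only in an ending like _2 or _b are one class to them, and where a whole thing is asked for, a point or a joint stands for the part that bears it (a point fixed in the world has none). Each returns a list of dicts, best first, with "p" (0 to 1); they miss things now and then, are a little off and sometimes report something else, mostly with a low value. They report only what shows in the picture. A call takes as long as a camera call.
- recognise(label, camera): "position" ([x, y, z] in m, in the coordinates of the camera as it stood for that picture, good to about 4 mm: the middle of the surface that is visible of it).
- spot_point(label, camera): "position" ([x, y, z] in m, in the coordinates of the camera as it stood for that picture, good to about 4 mm: a listed point, or the origin of a listed thing).
The state is a dict: "t": time; "joint_pos": joint angles; "joint_velocities": joint speeds; "tau": joint torques, N m; "tool_pos": TCP position; "eef_rot": TCP orientation; "ft_force": force on the tool from outside, world axes, zero at the start; "wrist_torque": the same for the moment, N m; "grip_width": finger opening in m.
Only numpy, scipy, OpenCV 4.12 (cv2) and the standard library are available. Lean on these libraries where they do the work, as an engineer would, in place of code of your own. Each camera call takes 0.05 s, during which the arm holds its last target.

## Working session

There is one attempt and no reset: what is moved stays moved. The work goes in short steps, Python scripts to look and compute and a tool call to move; the robot and the scene stay as the last step left them, time stands still between calls to the robot, and variables do not carry over. Pictures are saved under pics/ and viewed, and the job is handed in when it is done.

Besides the shell and the picture viewer there is one more tool, called after "Emit:" as name(argument=value, ...) on one line, values as JSON. jog_arm: Moves the arm, as the interface text tells. Its arguments: {"type":"object","properties":{"commands":{"type":"array"},"newtons":{"type":"number"}},"required":["commands"]}

```bash
mkdir -p pics; ls; cat > h.py <<'E'
import numpy as np, cv2
from rig import readout, capture, get_calibration, workorder, recognise, spot_point
def snap(cam,name):
    im=capture(cam); cv2.imwrite(f'pics/{name}.png',im[:,:,::-1]); return im
def w(cam,p):
    c=get_calibration(cam); return np.array(c['R']).T@(np.array(p)-np.array(c['t']))
def px(cam,X):
    c=get_calibration(cam); q=np.array(c['R'])@np.array(X)+np.array(c['t']); return c['fx']*q[0]/q[2]+c['cx'],c['fy']*q[1]/q[2]+c['cy']
E
python3 - <<'E'
from h import *
np.set_printoptions(precision=4,suppress=True)
s=readout.observe(); print(s)
for cam in('side','top'):
    snap(cam,cam+'0')
    for l in ('stand','lever_axle','lever_knob','tab_face','scoop_floor','pan'):
        for r in spot_point(l,cam)[:1]: print(cam,l,round(r['p'],2),w(cam,r['position']))
E
```

```text
pics
{'t': 0.0, 'joint_pos': array([-1.2509,  0.3218, -0.0701,  1.4517,  0.0226,  1.3708, -0.0569]), 'joint_velocities': array([ 0.0014,  0.    , -0.0004, -0.0001,  0.0002,  0.0001,  0.0013]), 'tau': array([ -0.0003, -49.1285,  -0.4042, -31.2525,  -0.064 ,   0.0441,
         0.0002]), 'tool_pos': array([0.1956, 0.6192, 0.201 ]), 'eef_rot': array([[-0.0005, -0.9536,  0.301 ],
       [-0.0019,  0.301 ,  0.9536],
       [-1.    , -0.0001, -0.002 ]]), 'ft_force': array([-1.2046,  0.6113,  0.3841]), 'wrist_torque': array([ 0.0012,  0.0067, -0.047 ]), 'grip_width': 0.08715925215052538}
side stand 0.85 [ 0.5589 -0.0616 -0.0019]
side lever_axle 0.9 [0.5846 0.0536 0.1393]
side lever_knob 0.8 [0.5884 0.0558 0.2917]
side tab_face 0.52 [0.5625 0.0572 0.252 ]
side scoop_floor 0.71 [ 0.5613 -0.0595  0.1147]
side pan 0.77 [ 0.6944 -0.0958 -0.0016]
top stand 0.64 [ 0.566  -0.0694  0.0016]
top lever_axle 0.61 [0.5906 0.0484 0.1402]
top lever_knob 0.63 [0.5891 0.0502 0.2915]
top tab_face 0.61 [0.5629 0.0571 0.2532]
top scoop_floor 0.97 [ 0.5612 -0.064   0.1136]
top pan 0.81 [ 0.6951 -0.0939  0.0011]
```

View pics/side0.png

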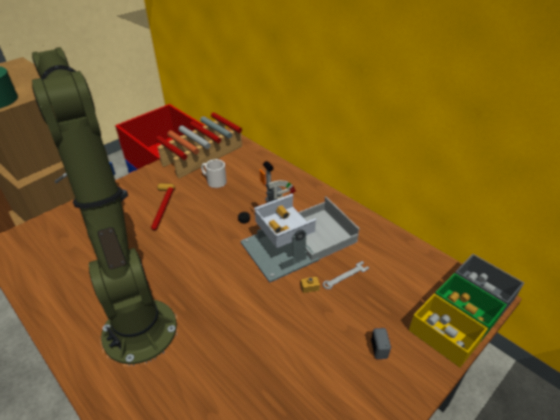

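View pics/top0.png

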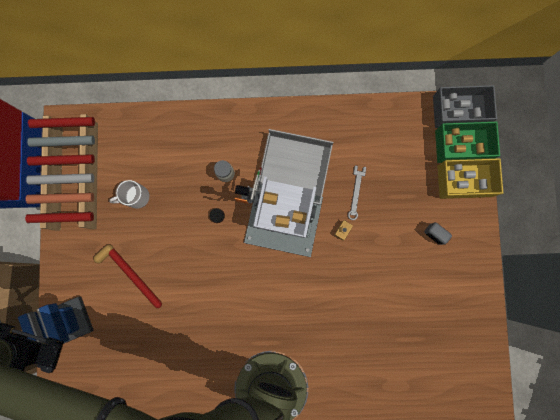

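```bash
python3 - <<'E'
from h import *
np.set_printoptions(precision=4,suppress=True)
for l in ('coupling1','black_cap','jar','brass_block','wrench','red_pipe','mug','tape'):
  for cam in('side','top'):
    for r in spot_point(l,cam)[:3]: print(cam,l,round(r['p'],2),w(cam,r['position']))
E
```

```text
side coupling1 0.6 [ 0.5177 -0.0535  0.1295]
side coupling1 0.49 [ 0.5239 -0.1004  0.1286]
side coupling1 0.49 [ 0.5904 -0.0183  0.1292]
top coupling1 0.63 [ 0.5867 -0.0178  0.1294]
top coupling1 0.51 [ 0.5304 -0.1043  0.1329]
top coupling1 0.44 [ 0.5169 -0.0517  0.1302]
side black_cap 0.56 [ 0.5492  0.1623 -0.0052]
top black_cap 0.66 [ 0.5556  0.1581 -0.0023]
top black_cap 0.56 [0.6271 0.4227 0.0007]
top black_cap 0.42 [ 0.5167 -0.0525  0.13  ]
side jar 0.65 [ 0.5218 -0.1045  0.1266]
side jar 0.42 [ 0.6889  0.1318 -0.0014]
top jar 0.53 [0.6957 0.128  0.0001]
side brass_block 0.65 [ 0.4884 -0.2451 -0.0044]
side brass_block 0.51 [ 0.5486  0.1597 -0.0054]
side brass_block 0.21 [0.588  0.0509 0.1395]
top brass_block 0.45 [ 0.4883 -0.2452 -0.0021]
side wrench 0.7 [ 0.6131 -0.2995 -0.0023]
side wrench 0.57 [0.5624 0.0575 0.2509]
top wrench 0.71 [ 0.6109 -0.2967 -0.0013]
side red_pipe 0.65 [ 0.3628  0.4367 -0.001 ]
top red_pipe 0.8 [ 0.3645  0.4331 -0.0022]
side mug 0.85 [ 0.6257  0.431  -0.005 ]
side mug 0.5 [ 0.5894 -0.0203  0.1275]
side mug 0.33 [ 0.3598  0.4317 -0.0036]
top mug 0.94 [0.6253 0.4248 0.002 ]
side tape 0.79 [ 0.4699 -0.5439 -0.0004]
top tape 0.69 [ 0.4716 -0.5439 -0.0026]
```

```bash
cat > fit.py <<'E'
from h import *
from scipy.optimize import least_squares
np.set_printoptions(precision=4,suppress=True)
M={'stand':(0,0,0),'lever_axle':(0,.118,.14),'lever_knob':(0,.118,.29),'tab_face':(-.025,.118,.252),'scoop_floor':(0,0,.115),'pan':(.14,0,0)}
D={'stand':[[.5589,-.0616],[.566,-.0694]],'lever_axle':[[.5846,.0536],[.5906,.0484]],'lever_knob':[[.5884,.0558],[.5891,.0502]],'tab_face':[[.5625,.0572],[.5629,.0571]],'scoop_floor':[[.5613,-.0595],[.5612,-.064]],'pan':[[.6944,-.0958],[.6951,-.0939]]}
def f(p):
    c,s=np.cos(p[2]),np.sin(p[2]); r=[]
    for k in D:
        for d in D[k]:
            x,y=M[k][:2]; r+=[p[0]+c*x-s*y-d[0],p[1]+s*x+c*y-d[1]]
    return np.array(r)
q=least_squares(f,[.56,-.065,-.21],loss='soft_l1',f_scale=.004)
P=q.x
E
python3 - <<'E'
from fit import *
print(P,np.degrees(P[2])); print(f(P).reshape(-1,2)*1e3)
c,s=np.cos(P[2]),np.sin(P[2])
st=readout.observe();T=st['tool_pos']-[P[0],P[1],0]
print('tcp in stand',c*T[0]+s*T[1],-s*T[0]+c*T[1],T[2])
E
```

```text
[ 0.5605 -0.063  -0.2332] -13.363812676421091
[[ 1.5956 -1.3945]
 [-5.5044  6.4055]
 [ 3.1693 -1.7897]
 [-2.8307  3.4103]
 [-0.6307 -3.9897]
 [-1.3307  1.6103]
 [ 0.9463  0.3886]
 [ 0.5463  0.4886]
 [-0.8044 -3.4945]
 [-0.7044  1.0055]
 [ 2.3047  0.4468]
 [ 1.6047 -1.4532]]
tcp in stand -0.5127303083375391 0.580050077443062 0.20217543567445345
```

```bash
cat >> fit.py <<'E'
def now(): 
    st=readout.observe();c,s=np.cos(P[2]),np.sin(P[2]);T=st['tool_pos']-[P[0],P[1],0]
    return st,np.array([c*T[0]+s*T[1],-s*T[0]+c*T[1],T[2]])
def wd(p):
    c,s=np.cos(P[2]),np.sin(P[2]); return np.array([P[0]+c*p[0]-s*p[1],P[1]+s*p[0]+c*p[1],p[2]])
E
python3 - <<'E'
from fit import *
st,T=now(); R=st['eef_rot']; t=wd([-.075,.120,.262]); print(t, R.T@(t-st['tool_pos']))
E
```

```text
[0.5153 0.0711 0.262 ] [-0.0598 -0.4699 -0.4271]
```

Emit:
jog_arm(commands=[[[-0.02,-0.02,-0.018,0,0],[-0.04,-0.05,-0.045,-0.1,0],[-0.06,-0.08,-0.073,-0.2,0],[-0.06,-0.11,-0.1,-0.3,0],[-0.06,-0.14,-0.127,-0.4,0],[-0.06,-0.17,-0.155,-0.52,0],[-0.06,-0.2,-0.182,-0.52,0],[-0.06,-0.23,-0.21,-0.52,0],[-0.06,-0.255,-0.232,-0.52,0],[-0.06,-0.27,-0.245,-0.52,0]]], newtons=20)

```text
t: 2.5
tool_pos: [0.3812, 0.3019, 0.2626]
eef_rot: [[0.001, -0.972, 0.235], [0.0, 0.235, 0.972], [-1.0, -0.001, 0.0]]
ft_force: [-0.1, 0.3, 0.2]
grip_width: 0.0152
```

```bash
python3 - <<'E'
from fit import *
st,T=now(); R=st['eef_rot']; t=wd([-.075,.120,.262]); print(T,R,st['grip_width'],st['ft_force'], R.T@(t-st['tool_pos']))
E
```

```text
[-0.2588  0.3136  0.2626] [[ 0.001  -0.972   0.2349]
 [ 0.0002  0.2349  0.972 ]
 [-1.     -0.0009  0.0004]] 0.01520071001104607 [-0.1356  0.2625  0.201 ] [ 0.0007 -0.1845 -0.1929]
```

Emit:
jog_arm(commands=[[[0,-0.03,-0.03,0,0],[0,-0.06,-0.06,0,0],[0,-0.09,-0.09,0,0],[0,-0.12,-0.12,0,0],[0,-0.14,-0.15,0,0],[0,-0.16,-0.175,0,0],[0,-0.175,-0.188,0,0],[0,-0.184,-0.193,0,0],[0,-0.184,-0.193,0,0],[0,-0.184,-0.193,0,0]]])

```text
t: 3.5
tool_pos: [0.5134, 0.076, 0.262]
eef_rot: [[-0.001, -0.973, 0.23], [0.0, 0.23, 0.973], [-1.0, 0.001, 0.0]]
ft_force: [0.0, 0.4, -0.1]
grip_width: 0.0004
```

```bash
python3 - <<'E'
from fit import *
st,T=now(); R=st['eef_rot']; print(T,st['grip_width'],st['ft_force'])
for cam in ('side','top'):
    im=capture(cam); u,v=map(int,px(cam,wd([-.03,.118,.25]))); 
    c=im[max(0,v-75):v+75,max(0,u-100):u+100]; cv2.imwrite(f'pics/a_{cam}.png',cv2.resize(c,None,fx=4,fy=4,interpolation=3)[:,:,::-1]); print(u,v)
    for l in ('lever_knob','tab_face'):
        for r in spot_point(l,cam)[:1]: 
            X=w(cam,r['position']); d=X-[P[0],P[1],0];c_,s=np.cos(P[2]),np.sin(P[2]);print(cam,l,round(r['p'],2),c_*d[0]+s*d[1],-s*d[0]+c_*d[1],d[2])
E
```

```text
[-0.0779  0.1244  0.262 ] 0.000413917173064945 [ 0.0492  0.3968 -0.0851]
260 177
side lever_knob 0.95 -0.0027368384357445326 0.12001975285931109 0.29066126648637336
side tab_face 0.56 -0.002724993589923779 0.0002184303537213629 0.00017983336953670672
240 203
top lever_knob 0.95 -0.000800935382691069 0.11796685394273904 0.2908735054348424
top tab_face 0.59 -0.023265034615624854 0.11894843557083482 0.2520361427133562
```

View pics/a_side.png

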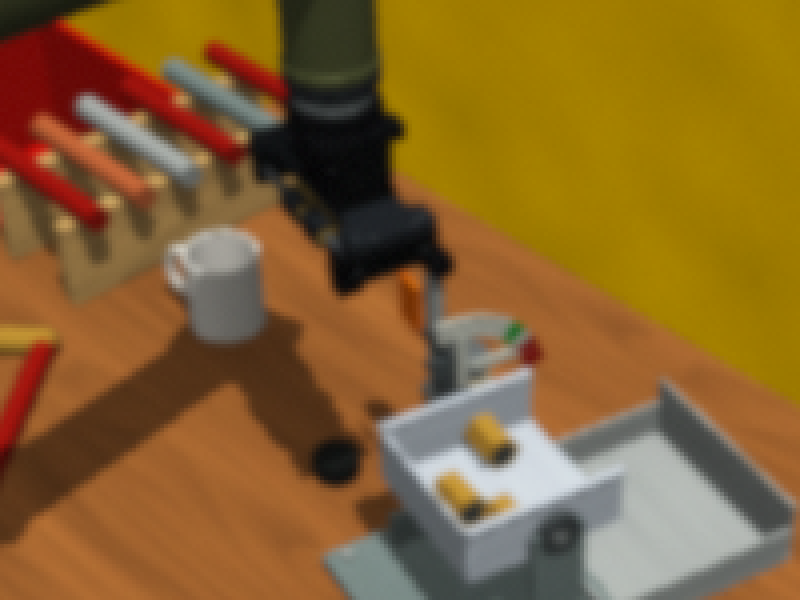

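View pics/a_top.png

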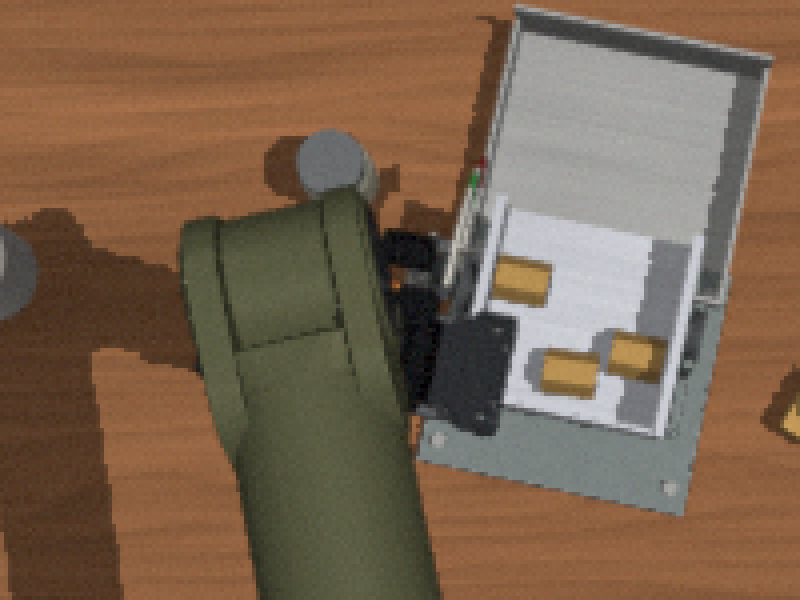

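Emit:
jog_arm(commands=[[[0.004,-0.008,-0.001,0,0],[0.006,-0.016,-0.001,0,0],[0.006,-0.022,-0.001,0,0],[0.006,-0.027,-0.001,0,0],[0.006,-0.031,-0.001,0,0],[0.006,-0.033,-0.001,0,0],[0.006,-0.035,-0.001,0,0],[0.006,-0.037,-0.001,0,0],[0.006,-0.038,-0.001,0,0],[0.006,-0.038,-0.001,0,0]]])

```text
t: 4.8
tool_pos: [0.5506, 0.0649, 0.2562]
eef_rot: [[0.0, -0.973, 0.231], [0.0, 0.231, 0.973], [-1.0, -0.0, 0.0]]
ft_force: [-1.2, 0.1, 0.1]
grip_width: 0.0007
```

```bash
python3 - <<'E'
from fit import *
st,T=now(); R=st['eef_rot']; print(T,st['ft_force'])
E
```

```text
[-0.0392  0.1222  0.2562] [-1.1886  0.1233  0.0643]
```

Emit:
jog_arm(commands=[[[0,-0.001,-0.002,0,0],[0,-0.002,-0.002,0,0],[0,-0.003,-0.002,0,0],[0,-0.004,-0.002,0,0],[0,-0.005,-0.002,0,0],[0,-0.006,-0.002,0,0],[0,-0.007,-0.002,0,0],[-0.001,-0.008,-0.002,0,0],[-0.001,-0.009,-0.002,0,0],[-0.001,-0.01,-0.002,0,0]]])

```text
t: 5.8
tool_pos: [0.5598, 0.0608, 0.2574]
eef_rot: [[-0.0, -0.973, 0.231], [0.0, 0.231, 0.973], [-1.0, 0.0, 0.0]]
ft_force: [-3.3, 0.5, 3.1]
grip_width: 0.0004
```

```bash
python3 - <<'E'
from fit import *
st,T=now(); R=st['eef_rot']; print(T,st['ft_force'])
E
```

```text
[-0.0293  0.1203  0.2574] [-3.331   0.4533  3.1413]
```

Emit:
jog_arm(commands=[[[-0.001,-0.001,0,0,0],[-0.002,-0.002,0,0,0],[-0.003,-0.003,0,0,0],[-0.003,-0.004,0,0,0],[-0.004,-0.005,0,0,0],[-0.004,-0.006,0,0,0],[-0.005,-0.007,0,0,0],[-0.005,-0.008,0,0,0],[-0.005,-0.009,0,0,0],[-0.005,-0.009,0,0,0]]])

```text
t: 6.8
tool_pos: [0.5675, 0.0587, 0.2619]
eef_rot: [[-0.003, -0.973, 0.231], [0.0, 0.231, 0.973], [-1.0, 0.003, -0.0]]
ft_force: [-5.7, 0.1, 0.1]
grip_width: 0.0008
```

```bash
python3 - <<'E'
from fit import *
st,T=now(); R=st['eef_rot']; print(T,st['ft_force'])
E
```

```text
[-0.0213  0.12    0.2619] [-5.6503  0.0617  0.0716]
```

Emit:
jog_arm(commands=[[[0,-0.003,0,0,0],[0,-0.006,0,0,0],[0,-0.009,0,0,0],[0,-0.012,0,0,0],[0,-0.015,0,0,0],[0,-0.018,0,0,0],[0,-0.021,0,0,0],[0,-0.024,0,0,0],[0.001,-0.027,0,0,0],[0.001,-0.03,0,0,0]]])

```text
t: 7.8
tool_pos: [0.5966, 0.0516, 0.2611]
eef_rot: [[-0.003, -0.973, 0.231], [0.0, 0.231, 0.973], [-1.0, 0.003, -0.001]]
ft_force: [-6.4, 0.8, 0.5]
grip_width: -0.0001
```

```bash
python3 - <<'E'
from fit import *
st,T=now(); R=st['eef_rot']; print(T,st['ft_force'])
for cam in ('side',):
    im=capture(cam); u,v=map(int,px(cam,wd([.0,.118,.22]))); 
    c=im[max(0,v-60):v+60,max(0,u-60):u+100]; cv2.imwrite(f'pics/b_{cam}.png',cv2.resize(c,None,fx=5,fy=5,interpolation=3)[:,:,::-1])
    for l in ('lever_knob','tab_face'):
        for r in spot_point(l,cam)[:1]: 
            X=w(cam,r['position']); d=X-[P[0],P[1],0];c_,s=np.cos(P[2]),np.sin(P[2]);print(cam,l,round(r['p'],2),c_*d[0]+s*d[1],-s*d[0]+c_*d[1],d[2])
E
```

```text
[0.0087 0.1199 0.2611] [-6.3779  0.8014  0.5211]
side lever_knob 0.8 0.02874066226932631 0.12019764327394294 0.29020816124181775
side tab_face 0.52 0.009620321623044013 0.11547657314179277 0.2580073216506294
```

View pics/b_side.png

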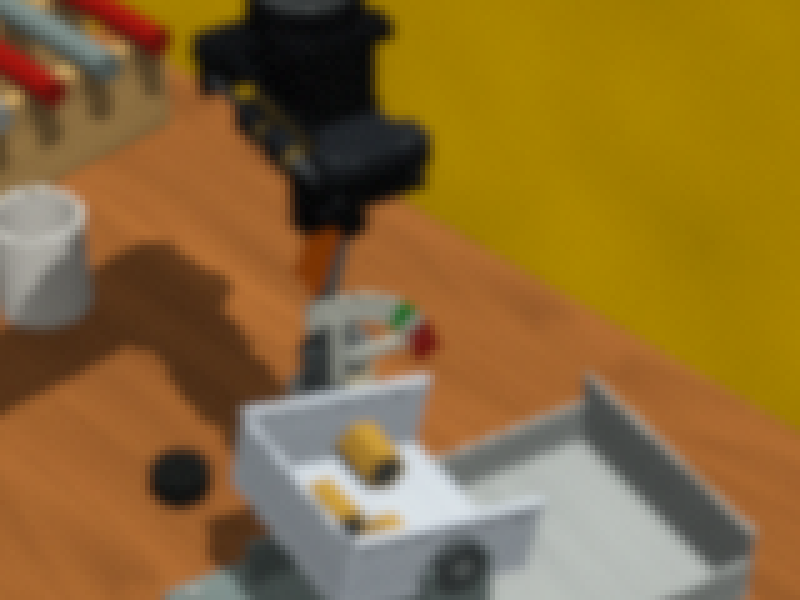

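Emit:
jog_arm(commands=[[[0.0005,-0.003,0,0,0],[0.001,-0.006,0,0,0],[0.002,-0.009,0,0,0],[0.0025,-0.012,0,0,0],[0.003,-0.015,0,0,0],[0.004,-0.018,0,0,0],[0.005,-0.021,0,0,0],[0.006,-0.024,0,0,0],[0.007,-0.027,0,0,0],[0.008,-0.03,0,0,0]]])

```text
t: 8.95
tool_pos: [0.6264, 0.0444, 0.2535]
eef_rot: [[-0.001, -0.973, 0.231], [-0.0, 0.231, 0.973], [-1.0, 0.001, -0.0]]
ft_force: [-5.1, -0.3, 2.0]
grip_width: 0.0005
```

```bash
cat > look.py <<'E'
from fit import *
import sys
n=sys.argv[1]; cams=sys.argv[2].split(',')
st,T=now(); print(T,st['ft_force'],st['t'])
for cam in cams:
    im=capture(cam); u,v=map(int,px(cam,wd([.04,.06,.18]))); 
    c=im[max(0,v-60):v+60,max(0,u-70):u+90]; cv2.imwrite(f'pics/{n}_{cam}.png',cv2.resize(c,None,fx=5,fy=5,interpolation=3)[:,:,::-1])
    for l in ('lever_knob','scoop_floor')+(('tab_face',) if len(sys.argv)>3 else ()):
        for r in spot_point(l,cam)[:1]: 
            X=w(cam,r['position']); d=X-[P[0],P[1],0];c_,s=np.cos(P[2]),np.sin(P[2]);a=np.array([c_*d[0]+s*d[1],-s*d[0]+c_*d[1],d[2]]);print(cam,l,round(r['p'],2),a,'ang',np.arctan2(a[0],a[2]-.14))
E
python3 look.py c side
```

```text
[0.0393 0.1197 0.2535] [-5.0675 -0.2643  2.0374] 8.95
side lever_knob 0.74 [0.0602 0.1175 0.2766] ang 0.41544577064688026
side scoop_floor 0.79 [-0.0119  0.0038  0.1148] ang -2.701405883325073
```

View pics/c_side.png

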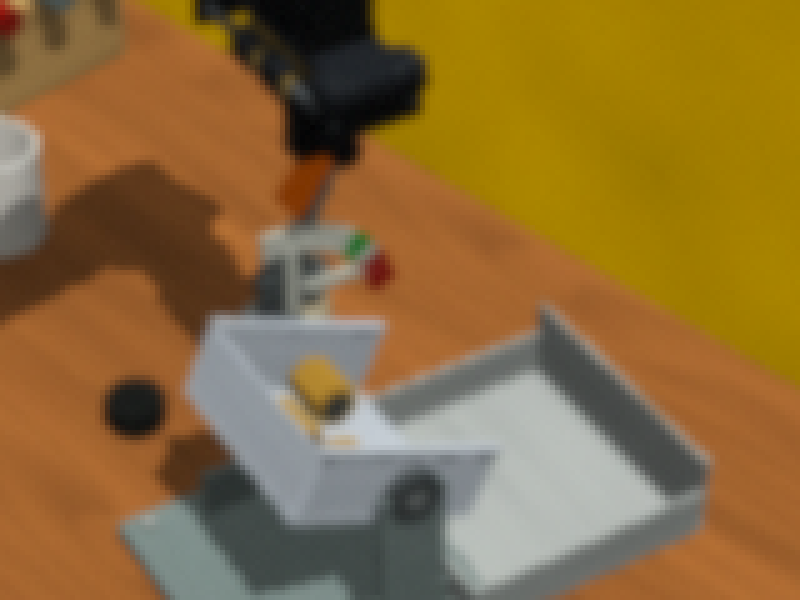

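Emit:
jog_arm(commands=[[[0.0015,-0.0028,0,0,0],[0.0028,-0.0055,0,0,0],[0.004,-0.008,0,0,0],[0.0055,-0.0107,0,0,0],[0.007,-0.0133,0,0,0],[0.0083,-0.0158,0,0,0],[0.0098,-0.018,0,0,0],[0.0113,-0.0205,0,0,0],[0.013,-0.023,0,0,0],[0.0145,-0.0255,0,0,0]]])

```text
t: 10.1
tool_pos: [0.6529, 0.0384, 0.2396]
eef_rot: [[0.003, -0.973, 0.231], [-0.0, 0.231, 0.973], [-1.0, -0.003, 0.0]]
ft_force: [-4.7, -0.9, 5.5]
grip_width: 0.0004
```

```bash
python3 look.py d side,top
```

```text
[0.0665 0.12   0.2396] [-4.688  -0.8997  5.5004] 10.1
side lever_knob 0.85 [0.0893 0.1186 0.2628] ang 0.6287287313237983
side scoop_floor 0.97 [-0.0152  0.0034  0.1167] ang -2.5625513786990393
top scoop_floor 0.66 [-0.0133  0.0009  0.1211] ang -2.527779400852418
```

View pics/d_side.png

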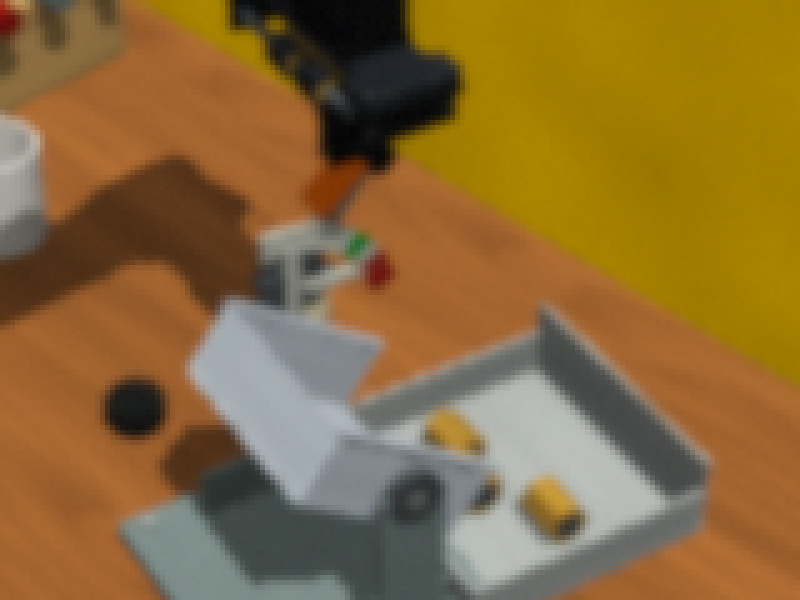

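Emit:
jog_arm(commands=[[[0.0015,-0.002,0,0,0],[0.003,-0.004,0,0,0],[0.0045,-0.006,0,0,0],[0.006,-0.0075,0,0,0],[0.0075,-0.0085,0,0,0],[0.0083,-0.0092,0,0,0],[0.0083,-0.0092,0,0,0],[0.0083,-0.0092,0,0,0],[0.0083,-0.0092,0,0,0],[0.0083,-0.0092,0,0,0]]])

```text
t: 11.4
tool_pos: [0.6618, 0.0368, 0.2313]
eef_rot: [[0.003, -0.973, 0.231], [0.0, 0.231, 0.973], [-1.0, -0.003, 0.001]]
ft_force: [-0.4, -0.1, 6.4]
grip_width: 0.0002
```

```bash
python3 look.py e side,top; python3 - <<'E'
from fit import *
for cam in('side','top'):
  for r in spot_point('coupling1',cam)[:4]:
    X=w(cam,r['position']); d=X-[P[0],P[1],0];c_,s=np.cos(P[2]),np.sin(P[2]);print(cam,round(r['p'],2),c_*d[0]+s*d[1],-s*d[0]+c_*d[1],d[2])
E
```

```text
[0.0755 0.1205 0.2313] [-0.4176 -0.1483  6.3942] 11.4
side lever_knob 0.81 [0.0969 0.1183 0.2537] ang 0.7057901368693903
side scoop_floor 0.74 [-0.0143  0.005   0.1185] ang -2.5552893196124464
top lever_knob 0.74 [ 0.0014 -0.0028 -0.0026] ang 3.131774688551051
top scoop_floor 0.77 [-0.0167 -0.0028  0.1217] ang -2.4012118594535954
side 0.65 0.16601679882612103 -0.05080013568558796 0.014181383694878286
side 0.65 0.13345550299267517 0.05169093377114398 0.01628678039435132
side 0.42 0.12188226377738623 0.010243918338592752 0.015801965172277204
top 0.59 0.12174844613102499 0.004670793079565805 0.02107761650490726
top 0.54 0.1661013879734237 -0.04984596731246438 0.023275202972550646
top 0.45 0.1296712265892641 0.04918376184385183 0.02234456622776179
```

View pics/e_side.png

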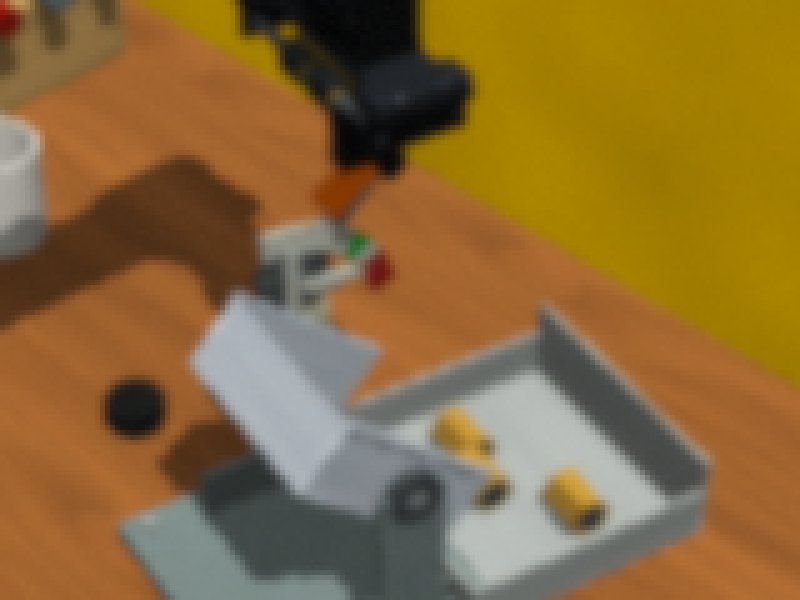

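View pics/e_top.png

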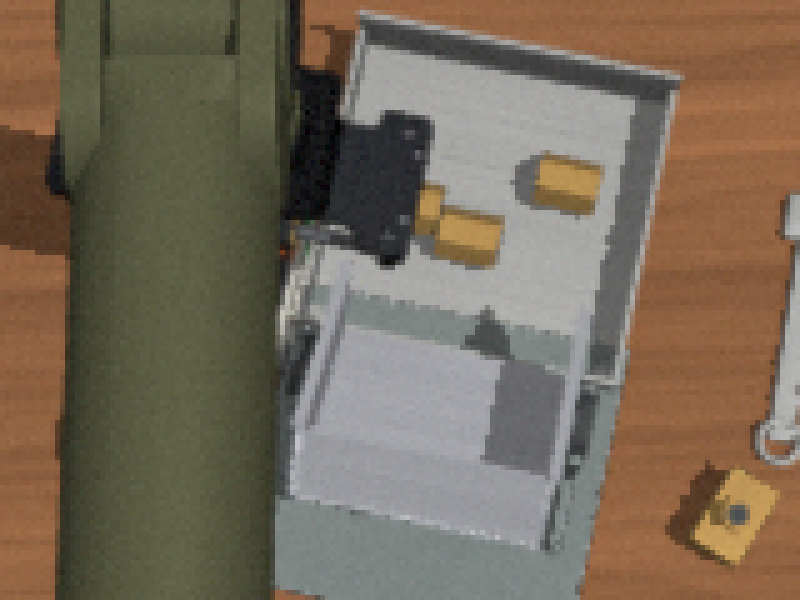

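```bash
python3 - <<'E'
from fit import *
im=capture('side')[:,:,::-1]; u,v=map(int,px('side',wd([.04,.06,.18]))); k=6
c=cv2.resize(im[v-50:v+50,u-60:u+60],None,fx=k,fy=k,interpolation=3)
out=[]
for th in (.68,.76,.84):
    o=c.copy()
    def pr(x,y,z):
        a,b=px('side',wd([x*np.cos(th)+z*np.sin(th),y,.14-x*np.sin(th)+z*np.cos(th)])); return int((a-u+60)*k+k/2),int((b-v+50)*k+k/2)
    for y in(-.075,.075):
        pts=[pr(-.08,y,.026),pr(-.08,y,-.025),pr(.07,y,-.025),pr(.07,y,.026)]
        cv2.polylines(o,[np.array(pts)],True,(0,0,255) if y<0 else (255,0,0),1)
    cv2.line(o,pr(0,.118,0),pr(0,.118,.15),(0,255,0),1)
    cv2.imwrite(f'pics/ov{int(th*100)}.png',o); out.append(o[100:480,80:480])
cv2.imwrite('pics/ov.png',cv2.resize(np.hstack(out),(800,int(380*800/1200))))
E
```

```text
(no output)
```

View pics/ov76.png

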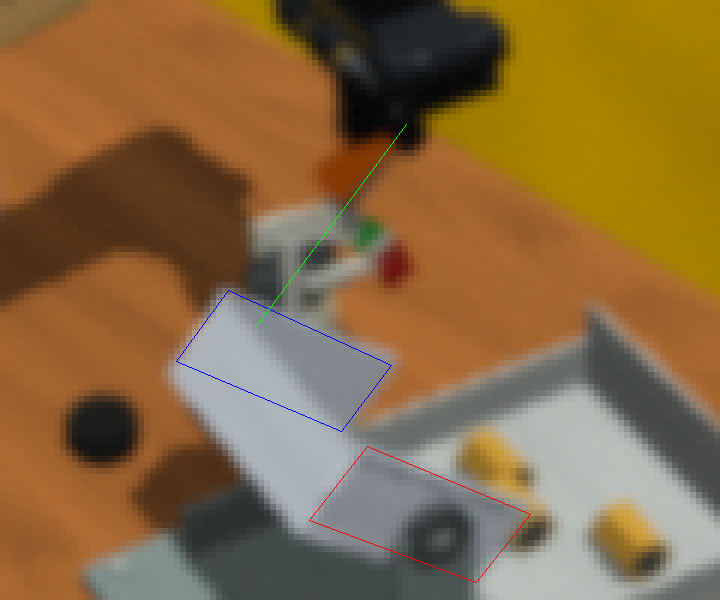

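View pics/ov.png

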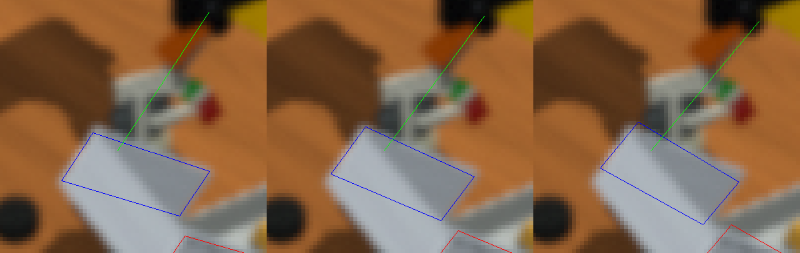

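Emit:
jog_arm(commands=[[[0.001,-0.0015,0,0,0],[0.002,-0.003,0,0,0],[0.003,-0.0042,0,0,0],[0.004,-0.0053,0,0,0],[0.005,-0.006,0,0,0],[0.0055,-0.0065,0,0,0],[0.0055,-0.0065,0,0,0],[0.0055,-0.0065,0,0,0],[0.0055,-0.0065,0,0,0],[0.0055,-0.0065,0,0,0]]])

```text
t: 12.85
tool_pos: [0.6682, 0.0352, 0.2259]
eef_rot: [[0.003, -0.973, 0.231], [0.0, 0.231, 0.973], [-1.0, -0.003, 0.001]]
ft_force: [-0.9, -0.8, 6.8]
grip_width: 0.0004
```

```bash
python3 look.py f side,top; python3 - <<'E'
from fit import *
im=capture('side')[:,:,::-1]; u,v=map(int,px('side',wd([.04,.06,.18]))); k=6
c=cv2.resize(im[v-50:v+50,u-60:u+60],None,fx=k,fy=k,interpolation=3)
for th in (.78,):
    o=c.copy()
    def pr(x,y,z):
        a,b=px('side',wd([x*np.cos(th)+z*np.sin(th),y,.14-x*np.sin(th)+z*np.cos(th)])); return int((a-u+60)*k+k/2),int((b-v+50)*k+k/2)
    for y in(-.075,.075):
        pts=[pr(-.08,y,.026),pr(-.08,y,-.025),pr(.07,y,-.025),pr(.07,y,.026)]
        cv2.polylines(o,[np.array(pts)],True,(0,0,255) if y<0 else (255,0,0),1)
    cv2.line(o,pr(0,.118,0),pr(0,.118,.15),(0,255,0),1)
    cv2.imwrite(f'pics/ovb.png',o)
E
```

```text
[0.0821 0.1205 0.2259] [-0.914  -0.7973  6.763 ] 12.85
side lever_knob 0.95 [0.1037 0.1202 0.2504] ang 0.7541409509118702
side scoop_floor 0.73 [-0.019   0.0022  0.1224] ang -2.3197907651253784
top scoop_floor 0.6 [-0.0135 -0.0025  0.1228] ang -2.476751990951393
```

View pics/ovb.png

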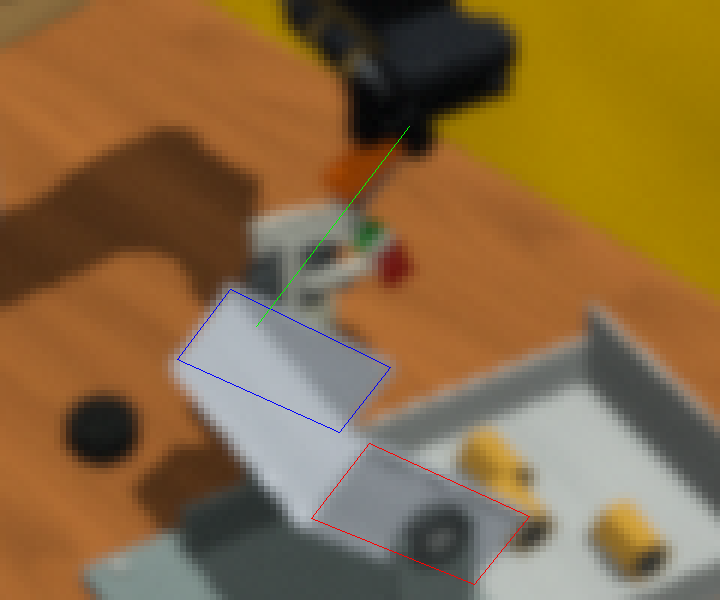

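Emit:
jog_arm(commands=[[[-0.004,0.005,0,0,0],[-0.01,0.01,0,0,0],[-0.025,0.012,0,0,0],[-0.045,0.012,0,0,0],[-0.065,0.012,0,0,0],[-0.08,0.01,0,0,0],[-0.085,0.0,0,0,0],[-0.085,-0.02,0,0,0],[-0.085,-0.045,0,0,0],[-0.085,-0.07,0,0,0]]])

```text
t: 14.2
tool_pos: [0.7362, 0.0194, 0.311]
eef_rot: [[0.002, -0.973, 0.23], [0.0, 0.23, 0.973], [-1.0, -0.002, 0.001]]
ft_force: [0.3, -0.4, 0.8]
grip_width: 0.0007
```

```bash
python3 look.py g side,top
```

```text
[0.1519 0.1208 0.311 ] [ 0.2838 -0.3934  0.7903] 14.2
side lever_knob 0.73 [0.1025 0.1187 0.2466] ang 0.7655475842816932
side scoop_floor 0.73 [-0.0229  0.0021  0.1222] ang -2.232465320261087
top lever_knob 0.8 [0.1058 0.1147 0.2472] ang 0.7789779217691571
top scoop_floor 0.73 [-0.0176  0.0008  0.1254] ang -2.2635641243321656
```

View pics/g_side.png

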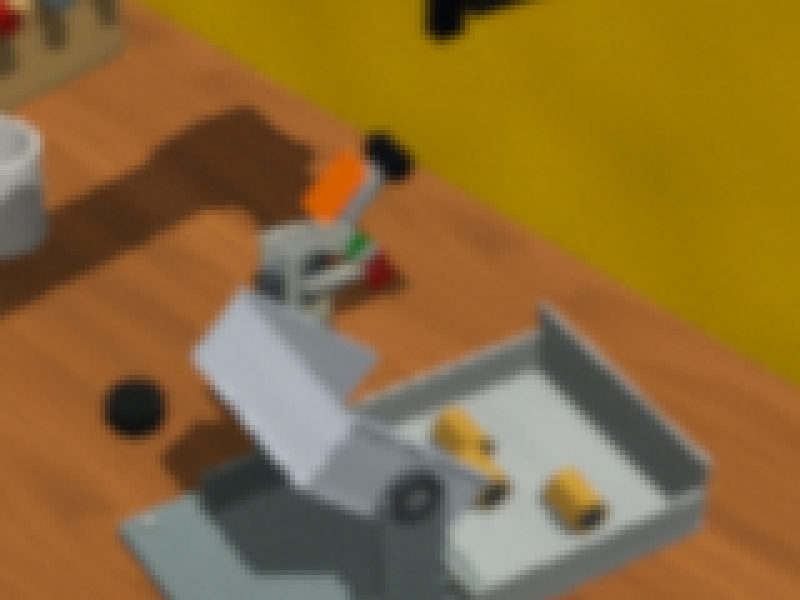

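View pics/g_top.png

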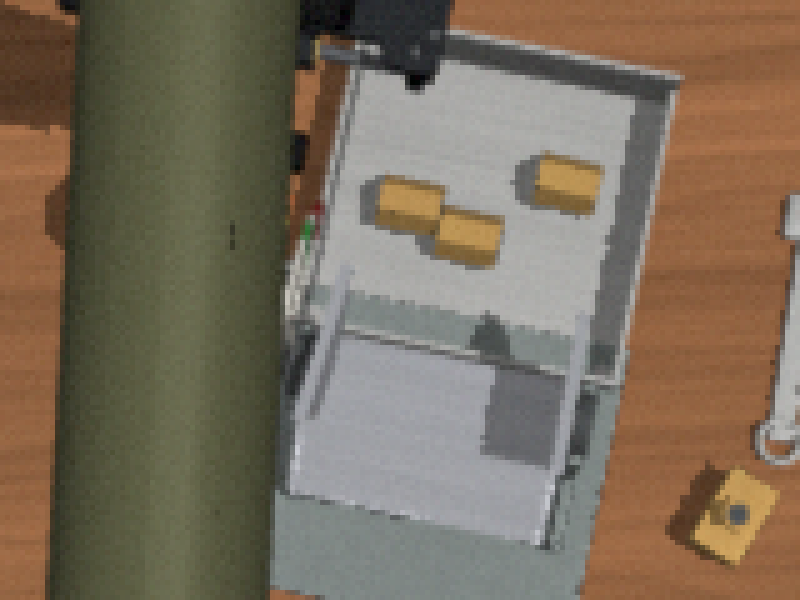

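Emit:
jog_arm(commands=[[[0.015,0,0,0,0],[0.035,0,0,0,0],[0.055,0,0,0,0],[0.068,0,0,0,0],[0.075,0.004,0,0,0],[0.076,0.01,0,0,0],[0.076,0.015,0,0,0],[0.076,0.019,0,0,0],[0.076,0.022,0,0,0],[0.076,0.024,0,0,0]]])

```text
t: 15.5
tool_pos: [0.7118, 0.0247, 0.2346]
eef_rot: [[0.001, -0.973, 0.231], [0.0, 0.231, 0.973], [-1.0, -0.001, 0.001]]
ft_force: [-0.7, 0.2, 0.3]
grip_width: 0.0006
```

```bash
python3 - <<'E'
from fit import *
st,T=now(); print(T,st['ft_force'])
E
```

```text
[0.127  0.1203 0.2346] [-0.7218  0.1796  0.3402]
```

Emit:
jog_arm(commands=[[[-0.002,0.003,0,0,0],[-0.004,0.006,0,0,0],[-0.006,0.009,0,0,0],[-0.0085,0.012,0,0,0],[-0.011,0.015,0,0,0],[-0.013,0.018,0,0,0],[-0.015,0.021,0,0,0],[-0.017,0.024,0,0,0],[-0.019,0.027,0,0,0],[-0.021,0.03,0,0,0]]])

```text
t: 16.5
tool_pos: [0.6824, 0.0315, 0.2551]
eef_rot: [[0.0, -0.973, 0.231], [0.0, 0.231, 0.973], [-1.0, -0.0, 0.0]]
ft_force: [0.1, 0.1, 0.6]
grip_width: 0.0004
```

```bash
python3 look.py i side
```

```text
[0.0968 0.1201 0.2551] [0.1318 0.0524 0.6149] 16.5
side lever_knob 0.73 [0.1049 0.1194 0.2505] ang 0.7595146285762527
side scoop_floor 0.3 [0.0017 0.1206 0.1382] ang 2.3855026343796046
```

```bash
python3 - <<'E'
from fit import *
for cam in ('side','top'):
    im=capture(cam); u,v=map(int,px(cam,wd([.1,.118,.26])))
    c=im[max(0,v-50):v+50,max(0,u-60):u+60]; cv2.imwrite(f'pics/j_{cam}.png',cv2.resize(c,None,fx=6,fy=6,interpolation=3)[:,:,::-1]); print(u,v)
E
```

```text
293 163
249 157
```

View pics/j_side.png

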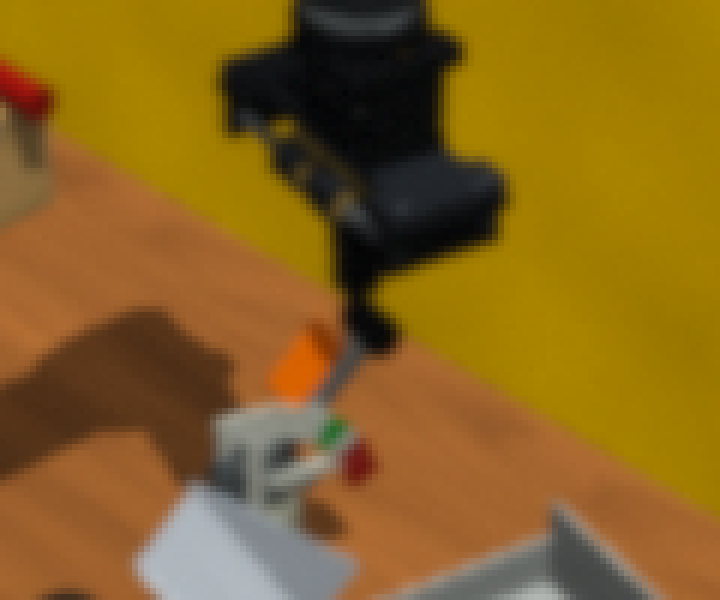

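View pics/j_top.png

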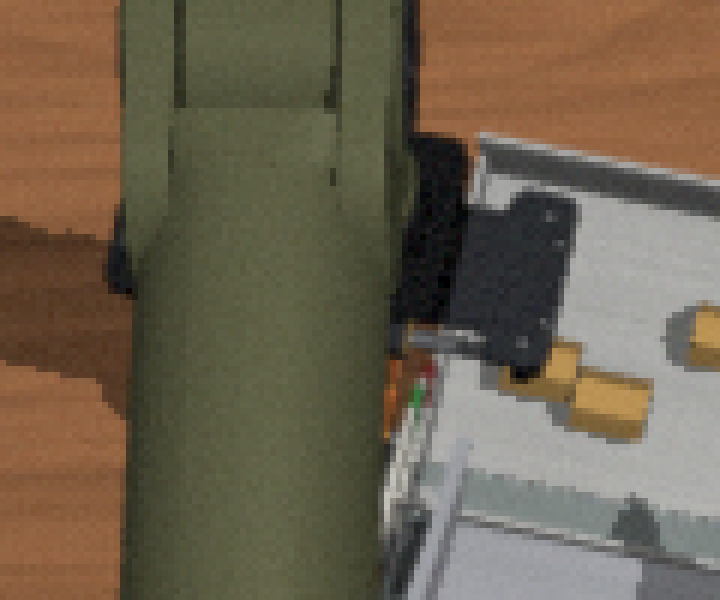

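Emit:
jog_arm(commands=[[[-0.015,0,0,0,0],[-0.035,0,0,0,0],[-0.045,-0.01,0,0,0],[-0.045,-0.03,0,0,0],[-0.045,-0.052,0,0,0],[-0.03,-0.055,0,0,0],[-0.01,-0.055,0,0,0],[0.012,-0.055,0,0,0],[0.032,-0.055,0,0,0],[0.04,-0.055,0,0,0]]])

```text
t: 17.75
tool_pos: [0.7343, 0.0192, 0.2119]
eef_rot: [[-0.005, -0.973, 0.231], [0.0, 0.231, 0.973], [-1.0, 0.005, -0.001]]
ft_force: [-0.5, -0.0, -0.1]
grip_width: 0.0003
```

Emit:
jog_arm(commands=[[[0,0.004,0,0,0],[0,0.009,0,0,0],[0,0.014,0,0,0],[0,0.019,0,0,0],[0,0.023,0,0,0],[0,0.026,0,0,0],[0,0.028,0,0,0],[0,0.03,0,0,0],[0,0.032,0,0,0],[0,0.034,0,0,0]]])

```text
t: 18.75
tool_pos: [0.7096, 0.0253, 0.2195]
eef_rot: [[0.018, -0.973, 0.232], [-0.001, 0.232, 0.973], [-1.0, -0.017, 0.003]]
ft_force: [13.4, -1.6, 7.2]
grip_width: 0.0008
```

```bash
python3 look.py k side
```

```text
[0.1247 0.1203 0.2195] [13.3653 -1.5596  7.2287] 18.75
side lever_knob 0.58 [0.0996 0.1177 0.2537] ang 0.7192998857698842
side scoop_floor 0.74 [-0.0168  0.0034  0.121 ] ang -2.4183192822994735
```

Emit:
jog_arm(commands=[[[-0.004,0,0,0,0],[-0.007,0.002,0,0,0],[-0.01,0.004,0,0,0],[-0.012,0.007,0,0,0],[-0.014,0.01,0,0,0],[-0.016,0.013,0,0,0],[-0.018,0.016,0,0,0],[-0.02,0.019,0,0,0],[-0.022,0.022,0,0,0],[-0.024,0.025,0,0,0]]])

```text
t: 19.9
tool_pos: [0.6828, 0.0318, 0.2422]
eef_rot: [[0.011, -0.973, 0.231], [-0.0, 0.231, 0.973], [-1.0, -0.011, 0.002]]
ft_force: [7.7, 0.2, 5.2]
grip_width: 0.0005
```

```bash
python3 look.py l side
```

```text
[0.097  0.1205 0.2422] [7.6701 0.1737 5.1948] 19.9
side lever_knob 0.7 [0.0702 0.1202 0.2741] ang 0.482501084028201
side scoop_floor 0.94 [-0.016   0.0011  0.1141] ang -2.5887446598371877
```

View pics/l_side.png

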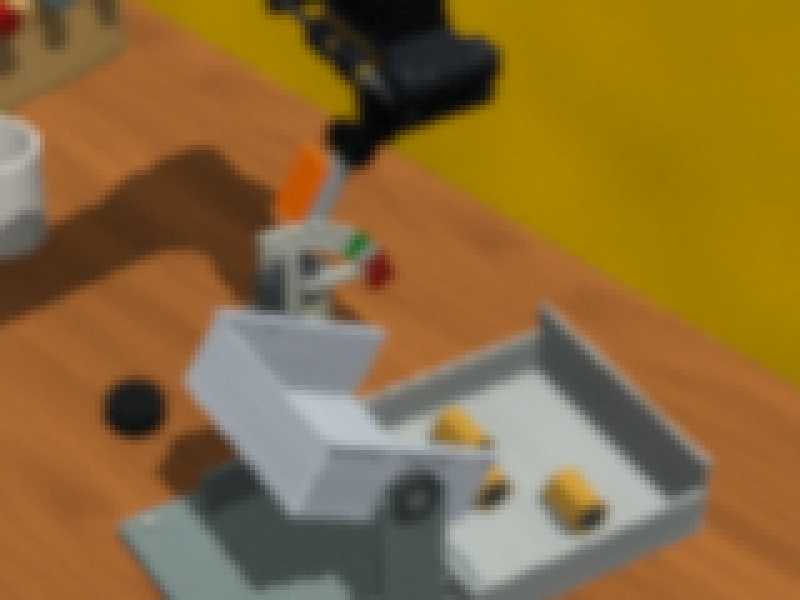

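Emit:
jog_arm(commands=[[[-0.003,0.004,0,0,0],[-0.005,0.008,0,0,0],[-0.007,0.012,0,0,0],[-0.009,0.016,0,0,0],[-0.011,0.02,0,0,0],[-0.0125,0.024,0,0,0],[-0.014,0.028,0,0,0],[-0.015,0.032,0,0,0],[-0.016,0.036,0,0,0],[-0.017,0.04,0,0,0]]])

```text
t: 21.05
tool_pos: [0.6445, 0.0409, 0.2599]
eef_rot: [[0.014, -0.973, 0.232], [0.0, 0.232, 0.973], [-1.0, -0.013, 0.003]]
ft_force: [8.9, -0.7, 7.6]
grip_width: 0.0005
```

```bash
python3 look.py m side 1
```

```text
[0.0577 0.1205 0.2599] [ 8.8805 -0.6708  7.5648] 21.05
side lever_knob 0.72 [0.033  0.1177 0.2891] ang 0.2175647030931689
side scoop_floor 0.77 [-0.0077  0.0038  0.1128] ang -2.8636348793615194
side tab_face 0.62 [0.01   0.118  0.2548] ang 0.08701909365390309
```

View pics/m_side.png

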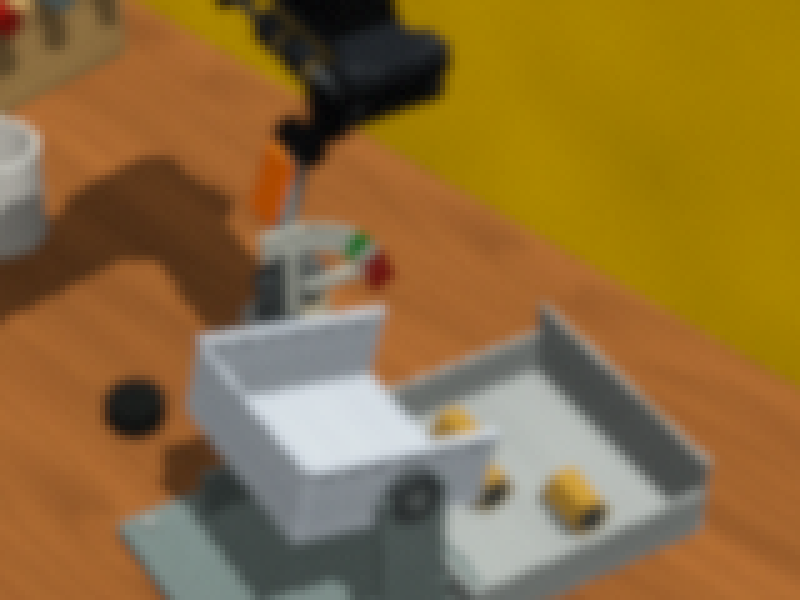

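Emit:
jog_arm(commands=[[[-0.002,0.003,0,0,0],[-0.0035,0.006,0,0,0],[-0.005,0.009,0,0,0],[-0.006,0.012,0,0,0],[-0.007,0.015,0,0,0],[-0.0075,0.018,0,0,0],[-0.008,0.021,0,0,0],[-0.008,0.024,0,0,0],[-0.008,0.027,0,0,0],[-0.008,0.03,0,0,0]]])

```text
t: 22.25
tool_pos: [0.6105, 0.0484, 0.2642]
eef_rot: [[0.001, -0.973, 0.231], [-0.0, 0.231, 0.973], [-1.0, -0.001, 0.0]]
ft_force: [4.8, -0.0, 3.1]
grip_width: 0.0002
```

```bash
python3 look.py n side 1
```

```text
[0.0229 0.12   0.2642] [ 4.848  -0.0353  3.0685] 22.25
side lever_knob 0.69 [0.0018 0.1198 0.2902] ang 0.011720366841149816
side scoop_floor 0.74 [ 0.1047 -0.2143 -0.0031] ang 2.510057222801903
side tab_face 0.6 [-0.024   0.1187  0.2508] ang -0.21329808095082556
```

Emit:
jog_arm(commands=[[[0,0.001,0,0,0],[0,0.002,0,0,0],[0,0.003,0,0,0],[0,0.0035,0,0,0],[0,0.004,0,0,0],[0,0.0045,0,0,0],[0,0.005,0,0,0],[0,0.005,0,0,0],[0,0.005,0,0,0],[0,0.005,0,0,0]]])

```text
t: 23.45
tool_pos: [0.6079, 0.049, 0.2639]
eef_rot: [[0.005, -0.973, 0.232], [-0.001, 0.232, 0.973], [-1.0, -0.005, 0.0]]
ft_force: [10.0, -0.6, -0.6]
grip_width: 0.0004
```

```bash
python3 look.py o side 1
```

```text
[0.0202 0.1199 0.2639] [10.0006 -0.6188 -0.5596] 23.45
side lever_knob 0.87 [-0.0044  0.1206  0.2927] ang -0.02907755114353795
side scoop_floor 0.8 [0.0007 0.0035 0.111 ] ang 3.1164470210206154
side tab_face 0.48 [-0.0268  0.1194  0.2519] ang -0.2354492827300073
```

View pics/o_side.png

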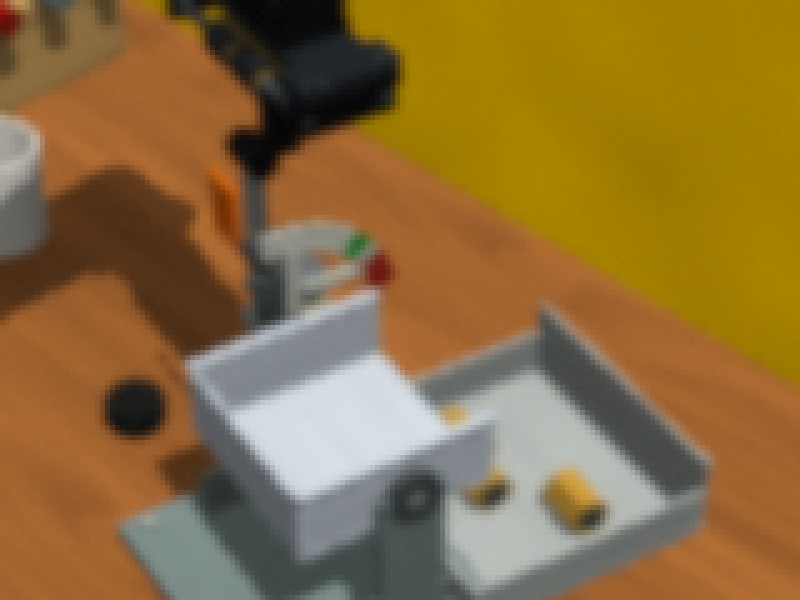

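Emit:
jog_arm(commands=[[[0,0.001,0,0,0],[0,0.002,0,0,0],[0,0.002,0,0,0],[0,0.002,0,0,0],[0,0,0,0,0],[0,-0.004,0,0,0],[0,-0.012,0,0,0],[0,-0.025,0,0,0],[-0.01,-0.045,0,0,0],[-0.03,-0.065,0,0,0]]])

```text
t: 24.65
tool_pos: [0.6678, 0.0353, 0.2916]
eef_rot: [[-0.007, -0.973, 0.23], [0.0, 0.23, 0.973], [-1.0, 0.006, -0.001]]
ft_force: [0.7, -1.2, 0.1]
grip_width: 0.0005
```

Emit:
jog_arm(commands=[[[-0.03,0,0.02,0,0],[-0.06,0,0.05,0,0],[-0.06,0,0.08,0,0],[-0.06,0.0,0.11,0,0],[-0.06,0.0,0.14,0,0],[-0.06,0.0,0.17,0,0],[-0.06,0.0,0.2,0,0],[-0.06,0.0,0.22,0,0],[-0.06,0.0,0.23,0,0],[-0.06,0.0,0.23,0,0]]])

```text
t: 25.65
tool_pos: [0.7217, 0.26, 0.3521]
eef_rot: [[-0.003, -0.973, 0.229], [-0.001, 0.229, 0.973], [-1.0, 0.003, -0.001]]
ft_force: [-1.0, -0.6, 0.0]
grip_width: 0.0005
```

```bash
python3 look.py q side,top 1; python3 - <<'E'
from fit import *
for cam in('side','top'):
  for r in spot_point('coupling1',cam)[:4]:
    X=w(cam,r['position']); d=X-[P[0],P[1],0];c_,s=np.cos(P[2]),np.sin(P[2]);print(cam,round(r['p'],2),c_*d[0]+s*d[1],-s*d[0]+c_*d[1],d[2])
E
```

```text
[0.0822 0.3515 0.3521] [-0.9574 -0.554   0.0238] 25.65
side lever_knob 0.9 [-0.0031  0.1196  0.2911] ang -0.02063328764516943
side scoop_floor 0.7 [0.0004 0.0024 0.1145] ang 3.127334889886612
side tab_face 0.57 [-0.026   0.1175  0.247 ] ang -0.23844279943476998
top lever_knob 0.6 [-0.0014  0.1147  0.2937] ang -0.008981379457538229
top scoop_floor 0.76 [-0.0003 -0.0027  0.1151] ang -3.1312708921712016
top tab_face 0.64 [-0.0259  0.1209  0.2514] ang -0.2287698345806067
side 0.51 0.12202005132414323 0.005073745396180055 0.018202033158293662
side 0.43 0.166839134050787 -0.04860764764715338 0.014678134114702035
top 0.71 0.1283648065647597 0.048635261987402895 0.02127572824796835
top 0.67 0.16916774359515604 -0.049668655331860725 0.02128874288923562
top 0.45 0.12327750969021249 0.008338906403153289 0.021817149653106094
```

View pics/q_side.png

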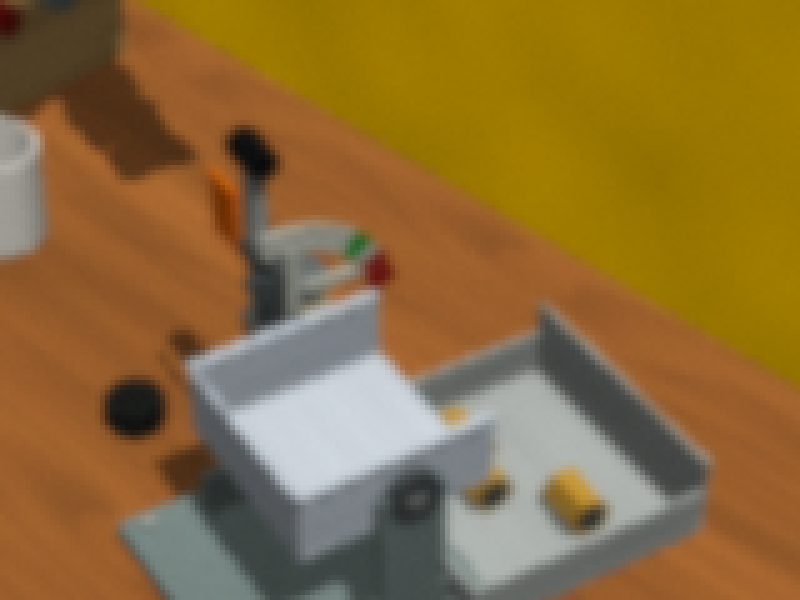

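View pics/q_top.png

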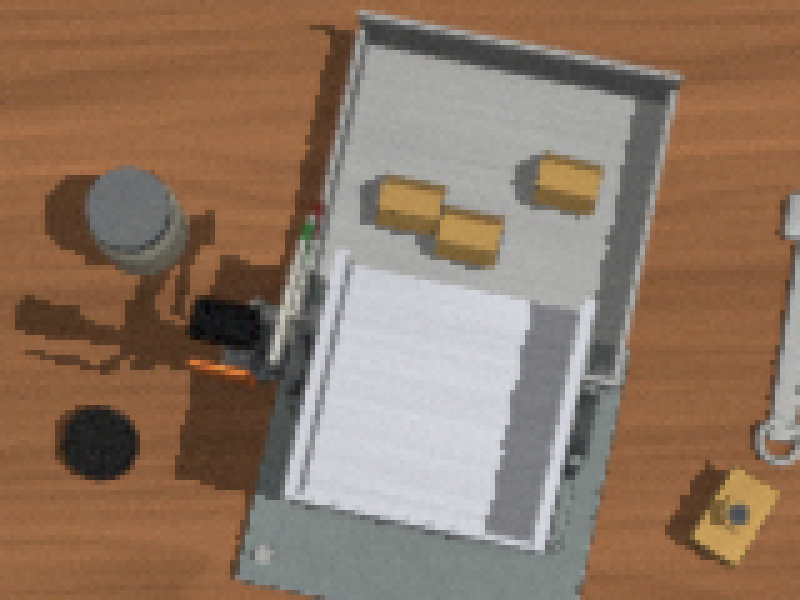

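```bash
python3 - <<'E'
from h import *
o=[]
for cam in('side','top'):
    a=cv2.imread(f'pics/{cam}0.png'); b=capture(cam)[:,:,::-1]
    u,v=(268,190) if cam=='side' else (245,190)
    o.append(np.hstack([cv2.resize(x[v-35:v+25,u-33:u+33],(390,290),interpolation=cv2.INTER_NEAREST) for x in(a,b)]))
cv2.imwrite('pics/cmp.png',np.vstack(o))
E
```

```text
(no output)
```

View pics/cmp.png

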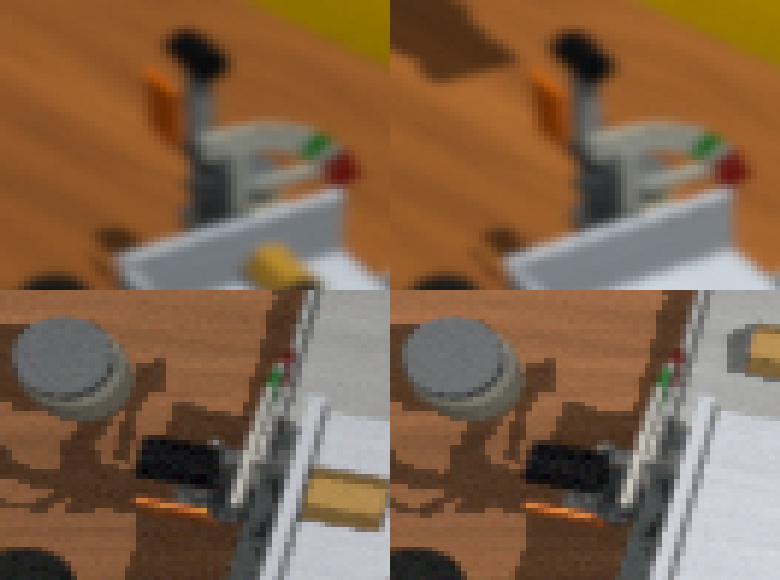

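```bash
python3 -c "
from h import *
print(workorder.sign_off())"
```

```text
the job is handed in; nothing more can be done
None
```

The scoop is emptied, back level and by every visible sign latched; I handed the job in at about 26 s of the 58 s allowed.

**Tipping:** I pressed the orange tab in with the shut fingertips and pushed the lever over. It took about 6–7 N to start and up to about 7 N on the way. The couplings slid out while the lever was still at about 0.65–0.70 rad, just short of the green. I then took it on to about 0.77 rad, by the knob position and an outline overlay. It stayed clear of the red, and at that angle all three couplings lay still in the pan.

**Pulling back:** My first try at pulling the knob slid over its top with almost no force, and the lever did not move. I went in again about 20 mm lower and pulled the lever back, with about 15 N at most. I then pressed against the rear stop with a little over 10 N and backed off.

**Last checks:**
- **Scoop:** level, with the angle reading -0.01 to -0.02 rad.
- **Tab:** fully out, its position relative to the knob matching the start picture within 1 mm, so I take the latch as snapped. I did not test it by pushing the lever forward.
- **Couplings:** all three show in the pan in the top picture. The side network listed only two, because the scoop partly hides the third.
- **Bench and robot:** the jar, cap, block and wrench look unmoved in the close-up pictures. I did not re-measure the mug, pipe or tape, but the arm kept well clear of them. The robot touches nothing.

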